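# Start the flange nut on the culture tub's fitting

## Robot

A 6-joint arm with a two-finger parallel gripper is mounted at the origin on the work surface. World frame = base frame: x ahead of the robot, y to its left, z up, the work surface at z = 0. Lengths are in m, angles in rad, forces in N, time in s.
With the tool pointing down it reaches from about 0.375 to 0.925 m from the base axis. Payload 5.7 kg.
Tool frame: the origin (TCP) lies midway between the tips of the shut fingers; the grasp point (between the pads) lies 19 mm behind it; z points along the fingers, x is the direction in which the jaws open and shut, and the axes are right-handed (so a half turn about z gives the same grasp; the last joint's range is limited). The gripper opens to 88 mm and grips with 3 to 60 N. Pads are 20 mm wide; open, the fingers measure 115 mm over their backs; the gripper's body (75 mm by 178 mm) begins 61 mm behind the grasp point.
Start: joints at [-1.386, 0.359, 1.51, -0, 1.272, -0.115], TCP at [0.177, -0.573, 0.223] pointing down, gripper open.
Joint ranges: [-2.97, 2.97], [-1.01, 2.36], [0.21, 2.38], [-0.96, 4.11], [0.2, 2.71], [-2.98, 2.98]. Speed limits (rad/s): [2.39, 2.39, 3.14, 3.14, 3.14, 3.14].

## Interface

Orientations are given as a unit quaternion [x, y, z, w].
In Python, from bench import move_ptp, servo_line, goto_joints, move_gripper, sleep, inverse_kinematics, capture, PlanningError, close_job, spot_in, silhouettes, current_clock, current_joint_pos, current_qvel, current_joint_torque, current_position, current_orientation, current_force, current_torque, current_finger_gap gives the robot as it stands. Calls block until the motion is done:
- move_ptp(position, orientation): joint-space move of the TCP to a pose.
- servo_line(position, orientation=None, rate=0.15, contact_N=None): straight line of the TCP; orientation=None keeps the orientation; rate is the mean speed in m/s. With contact_N (N) it stops when the force on the tool has changed by that much, and returns True; else False.
- goto_joints(angles): joint-space move.
- move_gripper(opening): finger opening in m; the grip force is fixed at half the most; returns when the fingers have stopped.
- sleep(seconds).
- inverse_kinematics(position, orientation): joint angles nearest the present ones, or None.
- capture(name): name is "scene" or "top" or "wrist"; returns a dict with "image" (384x512x3 uint8, blue, green, red), "range_z" (384x512 float32, m along the optical axis (not along the pixel's ray), 0 where there is no reading), "intrinsics" (3x3 intrinsics, pixels), "R" (3x3) and "t" (3): a world point X has camera coordinates R X + t. Camera axes: x right, y down, z forward; pixel columns grow to the right and rows downward; lengths in m; the calibration is good to about 2 mm. A picture is of the moment at which its call begins.
A pose or a line that the arm cannot do raises PlanningError and nothing moves.
- close_job(): hands the job in, once; it reports no verdict.
Trained networks look in the newest picture that a camera, given by its name, has taken for a name from the list of things; names that differ only in an ending like _2 or _b are one class to them, and where a whole thing is asked for, a point or a joint stands for the part that bears it (a point fixed in the world has none). Each returns a list of dicts, best first, with "conf" (0 to 1); they miss things now and then, are a little off and sometimes report something else, mostly with a low value. They report only what shows in the picture. A call takes as long as a camera call. They do not tell look-alikes from the thing itself.
- spot_in(camera, query): "xy" ([column, row] in pixels, amid what is visible of it).
- silhouettes(camera, query): "region" (384x512 bool, what is visible of it) and "xy" ([column, row] in pixels, amid what is visible of it).
Readings, each from a call of its own:
- current_clock(): time.
- current_joint_pos(): joint angles.
- current_qvel(): joint speeds.
- current_joint_torque(): joint torques, N m.
- current_position(): TCP position.
- current_orientation(): TCP orientation.
- current_force(): force on the tool from outside, world axes, zero at the start.
- current_torque(): the same for the moment, N m.
- current_finger_gap(): finger opening in m.
Only numpy, scipy, OpenCV 4.12 (cv2) and the standard library are available. Lean on these libraries where they do the work, as an engineer would, in place of code of your own. Each camera call takes 0.05 s, during which the arm holds its last target.

## Task

Put the orange flange nut, flange down, on the grey threaded fitting that stands up through the culture tub's white lid, with the nut's black mark in line with the lid's black line. Pressing lightly, back it off (anticlockwise from above) until you feel the thread drop in, then do it up clockwise until its flange is down on the gasket all round, and let go. Do not force it, and do not knock the jar, the case or the beaker about.

Things in the scene. Friction and masses are not known exactly. Their poses are not given: they have to be found in the camera images.
- tub: Fixed culture tub, 200 x 160 mm, green with a flat white lid whose top is 80 mm above the table. Origin: centre of its underside; z up, along the fitting's axis. A black line, 26 mm long, lies on the lid, radially from the fitting along the tub's +x.
- seat (a point): Centre of the top of the black rubber gasket (66 mm diameter) on the tub's lid, 83 mm above the table, on the axis of the upright grey fitting; axes as the tub's. Heights below are above this point. The fitting is a plain pilot, 19 mm diameter, with a coarse three-start right-hand thread, 29 mm outside diameter, round its foot.
- pilot_top (a point): Top of the fitting's pilot, on its axis, 26 mm above the seat; the pilot's last 5 mm are a cone, 10 mm diameter at the top.
- ridge_ends (a point): Point on the fitting's axis, level with the thread's three flat ridge ends, 14.5 mm above the seat. Between them, 120 degrees apart, are gaps about 8 degrees wider than the nut's lugs. With nut mark and tub line in line, the lugs stand on the ridge ends and the gaps' middles are 16 to 80 degrees away anticlockwise from above (differs each time). 3.5 mm stops block turning clockwise before the drop; gap walls block backing off past it.
- nut: Loose orange hex flange nut, 80 g, flange down at the start. Origin: centre of the flange's underside; z up, x to its black mark. Flange 59 mm diameter, 6 mm thick; hex 6 to 36 mm high, 44 mm across flats, flats facing +x and every 60 degrees. Bore 32 mm with three inner lugs (one under the mark), 3.5 to 8.5 mm above the underside, tips on a 21 mm circle.
- nut_mark (a point): Black mark on the nut's flange, 25 mm from the nut's axis along its +x, 6 mm above the flange's underside. Heights of the nut's underside above the seat: on the ridge ends 11 mm; dropped into the gaps 3 mm; then it sinks 0.5 mm per 10 degrees clockwise and is home (0 mm) after 55 to 75 degrees; about 20 degrees farther the thread is tight.
- jar: Bystander: loose amber culture jar with white lid, 94 mm diameter, 148 mm high; origin at the centre of its underside.
- case: Bystander: loose white plastic case, 50 x 115 x 20 mm; origin at the centre of its underside.
- beaker: Bystander: loose blue plastic beaker, 72 mm diameter, 85 mm high; origin at the centre of its underside.
There are look-alikes about, which are no part of the job. There is more than one size of the nut; the one meant has the size given above.

How it is judged:
On the way, in this order (a step that is already met when the one before it is completed fails the run):
1. the nut stands on the ends of the thread, level, its mark in line with the tub's line (within about 11 degrees) (horizontal distance between nut and seat below 0.004 m and z of nut in the frame of seat between 0.0085 and 0.013 m and angle between nut's own z axis and vertical below 0.12 rad and contact force between nut and tub above 0.3 N and y of nut_mark in the frame of tub between -0.005 and 0.005 m and x of nut_mark in the frame of tub above 0.015 m), for 0.1 s.
2. backed off anticlockwise, the nut has dropped into the thread (horizontal distance between nut and seat below 0.003 m and z of nut in the frame of seat below 0.005 m and angle between nut's own z axis and vertical below 0.12 rad), for 0.05 s.
3. done up clockwise, the nut's flange is down on the gasket (horizontal distance between nut and seat below 0.003 m and z of nut in the frame of seat below 0.001 m and angle between nut's own z axis and vertical below 0.04 rad), for 0.2 s.
At the end, for the whole second after the job is handed in: The nut is at rest and released, threaded on the fitting, its flange down on the gasket (underside within 1 mm of it, centred within 3 mm, tilted less than 0.04 rad) (all of step 3 and z of nut in the frame of seat above -0.002 m and linear speed of nut below 0.01 m/s and contact force between nut and the fingers below 0.05 N); the robot touches nothing.
It fails at once if the nut is forced on the fitting (more than 25 N) (contact force between nut and tub above 25 N).
It fails at once if the jar, the case or the beaker is knocked about (moved more than 20 mm) (distance of any of jar, case, beaker from where it was at the start of the episode above 0.02 m).
It also fails if it takes over 72 s, if anything falls off the work surface, if the arm or the gripper's body presses on something with over 40 N, if the wrist force passes 120 N, or if a joint passes its speed limit or range.

## Working session

There is one attempt and no reset: what is moved stays moved. The work goes in short steps, each a Python script; the robot and the scene stay as the last script left them, time stands still between calls to the robot, and variables do not carry over. Pictures are saved under pics/ and viewed, and the job is handed in when it is done.

```bash
ls; mkdir -p pics
python3 - <<'E'
from bench import *
import cv2
for n in ("scene","top","wrist"):
    c=capture(n); cv2.imwrite(f"pics/{n}0.png",c["image"])
    print(n,c["intrinsics"].round(1).tolist(),c["R"].round(3).tolist(),c["t"].round(3).tolist())
    for q in ("nut","tub","jar","case","beaker","nut_mark"):
        print(q,[(d["xy"],round(d["conf"],2)) for d in spot_in(n,q)][:5])
print(current_clock(),current_force(),current_orientation())
E
```

```text
pics
scene [[357.2, 0.0, 252.5], [0.0, 357.2, 194.0], [0.0, 0.0, 1.0]] [[0.19, 0.982, 0.01], [0.715, -0.131, -0.687], [-0.673, 0.138, -0.727]] [-0.139, -0.38, 1.355]
nut [([145.8, 170.6], 0.81), ([177.1, 222.7], 0.72), ([167.2, 194.8], 0.66)]
tub [([293.7, 174.7], 0.79)]
jar [([417.6, 195.5], 0.76)]
case [([270.9, 263.9], 0.67)]
beaker [([87.6, 242.3], 0.58)]
nut_mark [([149.6, 170.9], 0.75)]
top [[356.5, 0.0, 252.6], [0.0, 356.5, 195.1], [0.0, 0.0, 1.0]] [[-0.02, -1.0, 0.007], [-0.99, 0.019, -0.137], [0.137, -0.009, -0.991]] [0.005, 0.628, 1.161]
nut [([297.9, 200.6], 0.82), ([319.7, 253.9], 0.81), ([300.6, 227.2], 0.5), ([202.2, 228.0], 0.38)]
tub [([202.3, 227.3], 0.93)]
jar [([121.3, 177.0], 0.78)]
case [([239.7, 156.5], 0.7), ([204.8, 224.1], 0.31)]
beaker [([361.2, 180.8], 0.87)]
nut_mark [([302.7, 191.2], 0.65), ([316.4, 251.4], 0.59), ([302.7, 231.3], 0.58), ([239.4, 157.5], 0.22)]
wrist [[319.8, 0.0, 258.0], [0.0, 319.8, 195.5], [0.0, 0.0, 1.0]] [[0.295, -0.955, -0.001], [-0.919, -0.284, 0.272], [-0.26, -0.08, -0.962]] [-0.599, -0.033, 0.392]
nut []
tub []
jar []
case []
beaker []
nut_mark []
1.05 [-0.33186359 -0.54665435 -0.26574646] [ 8.04775398e-01 -5.93579444e-01 -3.07332911e-05 -3.68436827e-05]
```

Run:
```python
import cv2
a=cv2.imread("pics/top0.png"); cv2.imwrite("pics/top0c.png",cv2.resize(a[110:290,120:400],None,fx=2.8,fy=2.8,interpolation=cv2.INTER_CUBIC))
```

```text
(no output)
```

View pics/scene0.png

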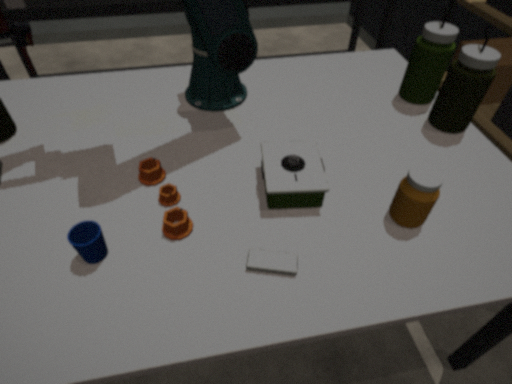

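View pics/top0.png

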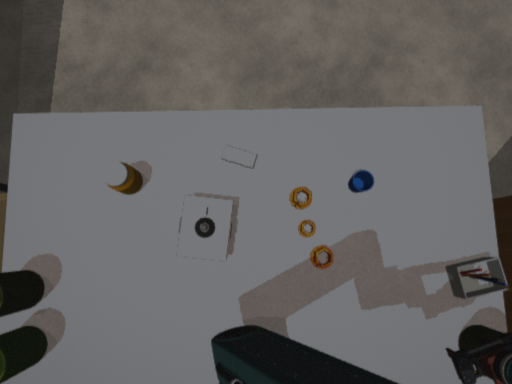

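View pics/top0c.png

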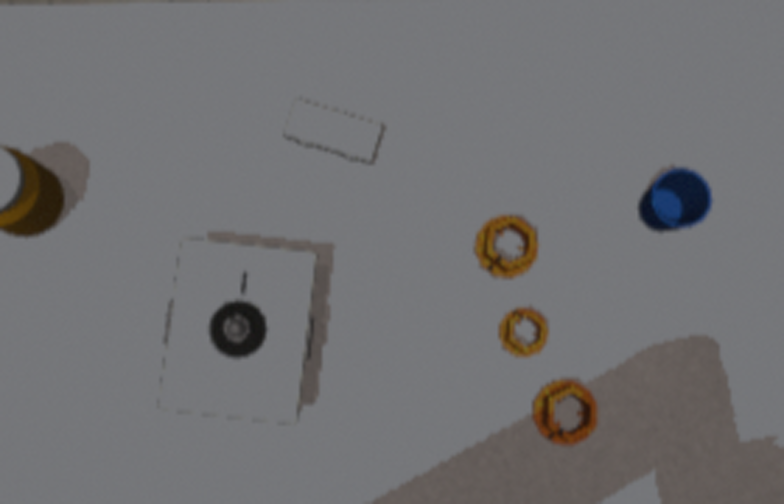

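```bash
cat > h.py <<'E'
from bench import *
import numpy as np, cv2
from scipy.spatial.transform import Rotation as Rn
def cloud(c):
    d=c["range_z"]; K=c["intrinsics"]; v,u=np.mgrid[0:d.shape[0],0:d.shape[1]]
    P=np.stack([(u-K[0,2])/K[0,0]*d,(v-K[1,2])/K[1,1]*d,d],-1)
    return (P-c["t"])@c["R"]   # R^T (P-t)
def ray(c,xy,z):
    K=c["intrinsics"]; r=np.array([(xy[0]-K[0,2])/K[0,0],(xy[1]-K[1,2])/K[1,1],1.])@c["R"]
    o=-c["R"].T@c["t"]; return o+r*(z-o[2])/r[2]
def proj(c,X):
    p=c["R"]@np.asarray(X)+c["t"]; p=c["intrinsics"]@p; return p[:2]/p[2]
E
python3 - <<'E'
from h import *
for n in("top","scene"):
    c=capture(n); P=cloud(c)
    for q in ("nut","tub","jar","case","beaker"):
        for s in silhouettes(n,q)[:4]:
            m=s["region"]&(c["range_z"]>0); p=P[m]
            if len(p)<5: continue
            print(n,q,round(s["conf"],2),[round(x) for x in s["xy"]],m.sum(),"med",np.median(p,0).round(3),"lo",np.percentile(p,3,axis=0).round(3),"hi",np.percentile(p,97,axis=0).round(3))
E
```

```text
top nut 0.83 [300, 201] 306 med [ 0.617 -0.17   0.024] lo [ 0.587 -0.206  0.001] hi [ 0.651 -0.14   0.05 ]
top nut 0.66 [300, 226] 202 med [ 0.512 -0.187  0.011] lo [ 0.487 -0.212 -0.002] hi [ 0.539 -0.165  0.039]
top nut 0.66 [318, 258] 401 med [ 0.415 -0.232  0.011] lo [ 0.379 -0.265 -0.002] hi [ 0.45  -0.202  0.049]
top tub 0.64 [204, 227] 3049 med [0.518 0.149 0.08 ] lo [0.427 0.074 0.075] hi [0.613 0.227 0.086]
top jar 0.7 [122, 177] 951 med [0.681 0.402 0.142] lo [0.645 0.376 0.022] hi [0.723 0.449 0.15 ]
top jar 0.64 [202, 229] 3070 med [0.518 0.149 0.08 ] lo [0.428 0.072 0.075] hi [0.613 0.229 0.086]
top case 0.71 [240, 156] 460 med [0.766 0.037 0.02 ] lo [ 0.734 -0.015  0.012] hi [0.796 0.09  0.024]
top beaker 0.82 [361, 179] 451 med [ 0.667 -0.381  0.045] lo [ 0.632 -0.402  0.001] hi [ 0.694 -0.337  0.087]
top beaker 0.56 [206, 227] 3088 med [0.519 0.149 0.08 ] lo [0.427 0.071 0.075] hi [0.614 0.227 0.086]
scene nut 0.72 [176, 223] 796 med [ 0.635 -0.173  0.027] lo [ 0.596 -0.204  0.004] hi [ 0.656 -0.141  0.049]
scene nut 0.65 [167, 194] 415 med [ 0.526 -0.191  0.019] lo [ 0.495 -0.218  0.001] hi [ 0.541 -0.164  0.038]
scene nut 0.56 [148, 173] 611 med [ 0.433 -0.237  0.028] lo [ 0.39  -0.27   0.003] hi [ 0.452 -0.204  0.049]
scene tub 0.94 [293, 175] 4003 med [0.562 0.143 0.081] lo [0.433 0.068 0.015] hi [0.622 0.223 0.086]
scene jar 0.8 [417, 195] 2311 med [0.713 0.399 0.108] lo [0.663 0.375 0.014] hi [0.736 0.448 0.151]
scene jar 0.43 [295, 174] 4131 med [0.561 0.143 0.081] lo [0.429 0.068 0.003] hi [0.622 0.227 0.086]
scene case 0.63 [273, 262] 1110 med [0.776 0.037 0.021] lo [ 0.74  -0.016  0.005] hi [0.807 0.09  0.023]
scene case 0.34 [294, 173] 4053 med [0.562 0.142 0.081] lo [0.431 0.068 0.011] hi [0.622 0.224 0.086]
scene beaker 0.83 [90, 241] 1349 med [ 0.668 -0.37   0.056] lo [ 0.62  -0.404  0.001] hi [ 0.697 -0.338  0.086]
```

```bash
cat >> h.py <<'E'
def Q(phi):
    c,s=np.cos(phi),np.sin(phi)
    return Rn.from_matrix(np.array([[c,s,0],[s,-c,0],[0,0,-1.]])).as_quat()
def Cinv(c): return -c["R"].T@c["t"]
E
python3 - <<'E'
from h import *
c=capture("wrist"); T=Rn.from_quat(current_orientation()).as_matrix(); p=current_position()
o=T.T@(Cinv(c)-p); ax=T.T@c["R"][2]; print("cam in tool",o,"axis",ax)
np.save("cam.npy",np.stack([o,ax]))
def view(X,phi,h):
    R=Rn.from_quat(Q(phi)).as_matrix(); a=R@ax; oo=R@o
    # TCP at height h: camera hits X
    zc=h+oo[2]; L=(X[2]-zc)/a[2]; C=X-L*a; return C-oo
phi=np.arctan2(-0.19,0.515)
P=view(np.array([0.515,-0.190,0.02]),phi,0.17); print(P,current_clock())
move_ptp(P,Q(phi)); print(current_clock(),current_joint_pos())
c=capture("wrist"); cv2.imwrite("pics/w1.png",c["image"])
for q in("nut","nut_mark"): print(q,[(s["xy"],round(s["conf"],2)) for s in spot_in("wrist",q)])
E
```

```text
cam in tool [-0.00048979 -0.07454543 -0.16288731] axis [-5.79755727e-04  2.71792595e-01  9.62355677e-01]
[ 0.52042037 -0.17726758  0.17      ] 1.7
3.6083 [-4.55358837e-01  3.41935853e-01  1.68211872e+00 -3.62557697e-04
  1.11706150e+00 -1.00499013e-01]
nut [([259.1, 186.5], 0.97), ([197.9, 261.5], 0.89), ([341.9, 134.0], 0.61)]
nut_mark [([193.0, 264.6], 0.98), ([254.3, 186.6], 0.9), ([337.0, 139.1], 0.6)]
```

View pics/w1.png

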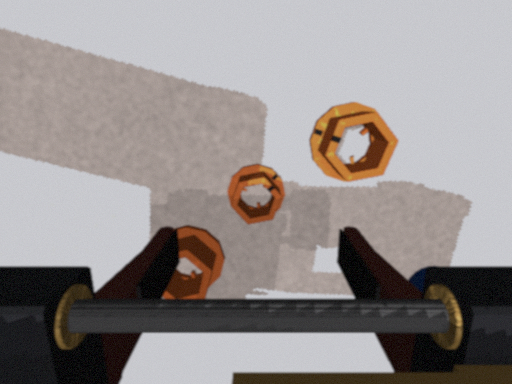

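Run:
```python
from h import *
a=cv2.imread("pics/w1.png"); cv2.imwrite("pics/w1c.png",cv2.resize(a[155:235,215:300],None,fx=7,fy=7,interpolation=cv2.INTER_CUBIC))
c=capture("wrist"); P=cloud(c)
s=[s for s in silhouettes("wrist","nut") if abs(s["xy"][0]-257)<20][0]
m=s["region"]&(c["range_z"]>0); p=P[m]
print(m.sum(),np.percentile(p,[1,50,99],axis=0).round(4))
for lo,hi in((0.003,0.009),(0.032,0.040)):
    k=p[(p[:,2]>lo)&(p[:,2]<hi)]; (x,y),r=cv2.minEnclosingCircle(k[:,:2].astype(np.float32)); print(lo,len(k),x,y,2*r,k.mean(0))
```

```text
2025 [[ 0.4852 -0.2121  0.003 ]
 [ 0.5142 -0.1842  0.0244]
 [ 0.5409 -0.1616  0.0382]]
0.003 703 0.5128220319747925 -0.190113827586174 0.06083850562572479 [ 0.51646648 -0.17889462  0.00679428]
0.032 847 0.5128635168075562 -0.18990010023117065 0.049468353390693665 [ 0.51308294 -0.18986394  0.03647982]
```

View pics/w1c.png

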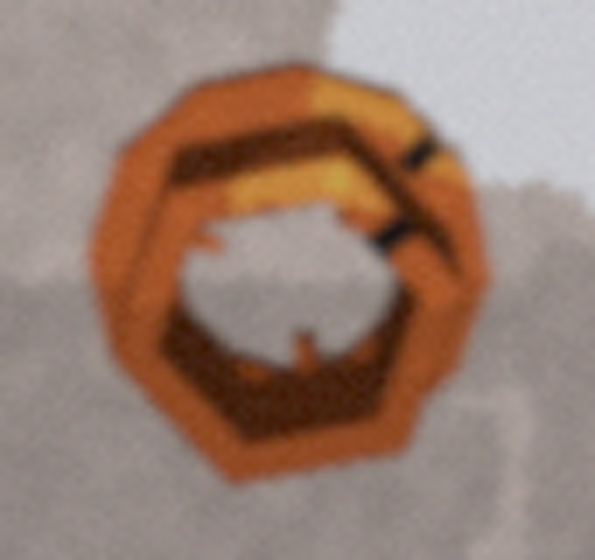

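```bash
cat >> h.py <<'E'
def hexfit(k):
    h=cv2.convexHull(k.astype(np.float32))[:,0]; b=None
    for a in np.radians(np.arange(0,60,0.5)):
        n=np.array([[np.cos(a+j*np.pi/3),np.sin(a+j*np.pi/3)] for j in range(3)])
        w=h@n.T; mx=w.max(0); mn=w.min(0); s=(mx-mn).sum()
        if b is None or s<b[0]:
            mid=(mx+mn)/2; b=(s,np.degrees(a),(mx-mn),np.linalg.lstsq(n,mid,rcond=None)[0])
    return b
E
python3 - <<'E'
from h import *
c=capture("wrist"); P=cloud(c)
C=np.array([0.5129,-0.1900])
for xy,z in(((275.1,176.7),.006),((271.3,188.6),.036)):
    X=ray(c,xy,z); d=X[:2]-C; print(X,np.degrees(np.arctan2(d[1],d[0])),np.linalg.norm(d))
s=[s for s in silhouettes("wrist","nut") if abs(s["xy"][0]-257)<20][0]
k=P[s["region"]&(c["range_z"]>0)]; k=k[(k[:,2]>.033)&(k[:,2]<.04)]
print(hexfit(k[:,:2]))
E
```

```text
[ 0.53794021 -0.18121546  0.006     ] 19.33175992449987 0.0265363923405439
[ 0.53138029 -0.18419336  0.036     ] 17.443079136997618 0.019371068128702477
(np.float64(0.13178679158888518), np.float64(22.0), array([0.04377123, 0.04428493, 0.04373062]), array([ 0.51277485, -0.19040125]))
```

Run:
```python
from h import *
phi=np.radians(-39.5); C=[0.5128,-0.1902]
move_ptp([*C,0.09],Q(phi)); print(current_clock())
servo_line([*C,0.0095],rate=0.08,contact_N=6); print(current_clock(),current_position())
move_gripper(0.03); print(current_finger_gap(),current_force(),current_clock())
servo_line([*C,0.16],rate=0.15); print(current_finger_gap(),current_force(),current_clock(),current_position())
```

```text
4.3833
5.5417 [ 0.51320692 -0.19039097  0.0099175 ]
0.04397865492420718 [0.61314779 0.48950209 0.04438276] 6.2917
0.04410848369552147 [-0.10767315 -0.1727929  -0.92942735] 7.4417 [ 0.51211104 -0.18983978  0.15913842]
```

```bash
cat >> h.py <<'E'
def view(X,phi,h):
    o,ax=np.load("cam.npy"); R=Rn.from_quat(Q(phi)).as_matrix(); a=R@ax; oo=R@o
    X=np.array(X); L=(X[2]-h-oo[2])/a[2]; return X-L*a-oo
E
python3 - <<'E'
from h import *
phi=np.radians(-65)
P=view([0.525,0.147,0.09],phi,0.22); print(P)
move_ptp(P,Q(phi)); print(current_clock(),current_joint_pos())
c=capture("wrist"); cv2.imwrite("pics/w2.png",c["image"])
cv2.imwrite("pics/w2c.png",cv2.resize(c["image"][120:270,170:340],None,fx=4,fy=4,interpolation=cv2.INTER_CUBIC))
import pickle; pickle.dump(c,open("w2.pkl","wb"))
print([(s["xy"],round(s["conf"],2)) for s in spot_in("wrist","seat")])
print([(s["xy"],round(s["conf"],2)) for s in spot_in("wrist","pilot_top")])
E
```

```text
[0.53268886 0.14985026 0.22      ]
8.7417 [ 1.48466140e-01  2.95224526e-01  1.61558990e+00 -5.61294721e-04
  1.23172505e+00  1.28305942e+00]
[([252.8, 161.0], 0.85), ([464.3, 29.8], 0.16)]
[([253.8, 163.3], 0.87)]
```

View pics/w2.png

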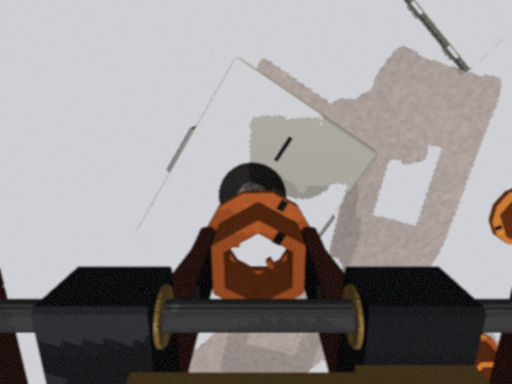

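View pics/w2c.png

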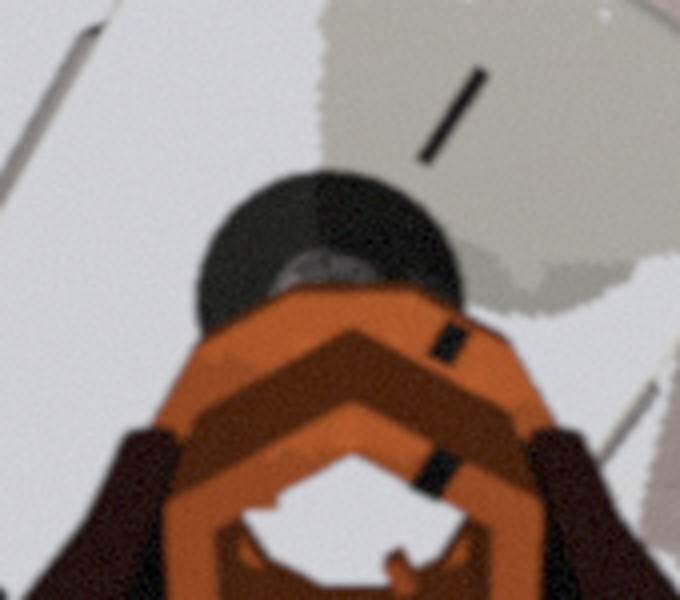

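Run:
```python
from h import *
import pickle
phi=np.radians(-65); c=capture("wrist"); d=c["R"][1].copy(); d[2]=0; d/=np.linalg.norm(d)
P=np.array([0.5327,0.1499,0.22])+0.06*d
servo_line(P,rate=0.15); print(current_clock(),P)
c=capture("wrist"); cv2.imwrite("pics/w3.png",c["image"]); pickle.dump(c,open("w3.pkl","wb"))
pickle.dump((current_position(),current_orientation()),open("w3p.pkl","wb"))
a=c["image"]
cv2.imwrite("pics/w3c.png",cv2.resize(a[60:200,180:350],None,fx=4.5,fy=4.2,interpolation=cv2.INTER_CUBIC))
cv2.imwrite("pics/w3d.png",cv2.resize(a[180:310,190:330],None,fx=5,fy=4.5,interpolation=cv2.INTER_CUBIC))
for q in ("seat","pilot_top","ridge_ends","nut","nut_mark"): print(q,[(s["xy"],round(s["conf"],2)) for s in spot_in("wrist",q)][:2])
```

```text
9.4917 [0.47829244 0.12460538 0.22      ]
seat [([254.9, 114.5], 0.97)]
pilot_top [([254.9, 116.1], 0.76)]
ridge_ends []
nut [([485.7, 344.9], 0.85), ([251.4, 238.5], 0.7)]
nut_mark [([504.9, 173.8], 0.92), ([483.9, 345.7], 0.87)]
```

View pics/w3c.png

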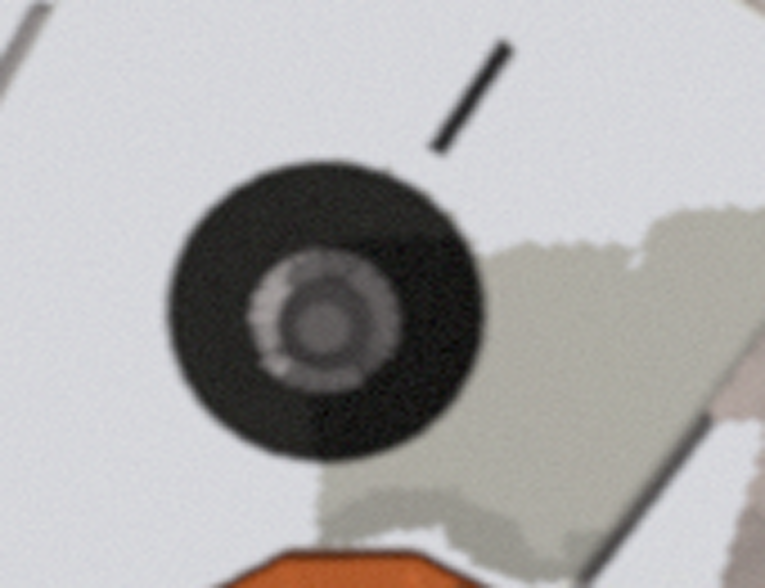

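View pics/w3d.png

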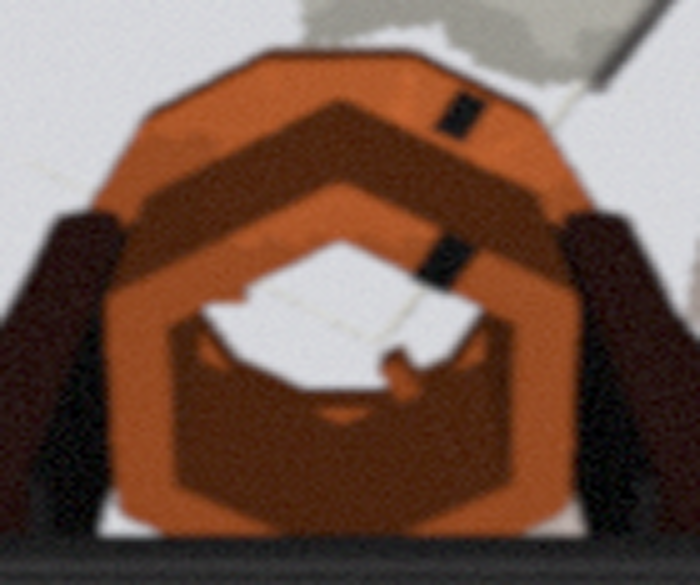

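Run:
```python
from h import *
import pickle
c=pickle.load(open("w3.pkl","rb")); p,q=pickle.load(open("w3p.pkl","rb")); a=c["image"]
g=a.max(2).astype(np.uint8); m=(g<120).astype(np.uint8); m[200:]=0
n,l,st,ce=cv2.connectedComponentsWithStats(m)
i=l[120,245] or l[134,230]; mm=(l==l[134,230]).astype(np.uint8)
cn=max(cv2.findContours(mm,cv2.RETR_EXTERNAL,cv2.CHAIN_APPROX_NONE)[0],key=len)[:,0]
W=np.array([ray(c,x,.083)[:2] for x in cn])
A=np.c_[2*W,np.ones(len(W))]; s=np.linalg.lstsq(A,(W**2).sum(1),rcond=None)[0]
S=s[:2]; print("gasket ctr",S,"r",np.sqrt(s[2]+S@S),len(W))
print("pilot top",ray(c,(252.2,137.6),.109))
L0,L1=ray(c,(277.1,95.7),.08)[:2],ray(c,(292.2,70.7),.08)[:2]
f=lambda d:np.degrees(np.arctan2(d[1],d[0]))
print("line",L0,L1,np.linalg.norm(L1-L0),f(L1-L0),"from ctr",f(L0-S),f(L1-S))
# lid edges via depth
P=cloud(c); 
c2=capture("top");P2=cloud(c2);k=P2[(abs(P2[...,2]-.08)<.006)&(abs(P2[...,0]-.52)<.2)&(abs(P2[...,1]-.147)<.16)]
print("lid rect top cam",cv2.minAreaRect(k[:,:2].astype(np.float32)))
print("tcp",p,Rn.from_quat(q).as_matrix()[:,0])
z0=p[2]-.0099
F=ray(c,(282.6,205.6),z0+.006); H=ray(c,(279,238.2),z0+.036)
print("nut marks rel tcp",F-p,H-p,f((F-p)[:2]),f((H-p)[:2]), "diff dir",f((F-H)[:2]),np.linalg.norm((F-p)[:2]))
k=P.reshape(-1,3)
k=k[(abs(k[:,2]-z0-.036)<.004)&(np.linalg.norm(k[:,:2]-p[:2],axis=1)<.03)]
print(len(k),np.median(k[:,2])-p[2],hexfit(k[:,:2]))
```

```text
gasket ctr [0.52049696 0.15020699] r 0.0322341534755406 200
pilot top [0.52073317 0.14991051 0.109     ]
line [0.56165197 0.14443959] [0.5863972  0.14153997] 0.024914537019628664 -6.6833655144254305 from ctr -7.977401613208562 -7.49238501136014
lid rect top cam ((0.5204148292541504, 0.15039432048797607), (0.15947285294532776, 0.19976510107517242), 82.52595520019531)
tcp [0.47964779 0.12475046 0.22044366] [ 4.22224815e-01 -9.06491029e-01  4.69245924e-04]
nut marks rel tcp [ 0.02474637 -0.00272052 -0.0039    ] [ 0.01742146 -0.00199148  0.0261    ] -6.273678418633617 -6.521282848758515 diff dir -5.68385016582462 0.024895460388361528
3570 0.027080418813825446 (np.float64(0.14894616186323306), np.float64(0.0), array([0.04492682, 0.04820142, 0.05581792]), array([0.48006912, 0.12478367]))
```

Run:
```python
from h import *
phi=np.radians(-66.5); S=[0.5205,0.1502]
move_ptp([*S,0.132],Q(phi)); print(current_clock(),current_position(),current_force())
sleep(0.2); print(current_position(),current_force(),current_torque())
c=capture("scene"); cv2.imwrite("pics/s4.png",cv2.resize(c["image"][110:230,230:360],None,fx=6,fy=5,interpolation=cv2.INTER_CUBIC))
R=servo_line([*S,0.100],rate=0.02,contact_N=3.0); print(R,current_clock(),current_position(),current_force(),current_torque())
```

```text
10.325 [0.51969809 0.15010967 0.13161833] [ 0.66783247 -0.82732087  0.23761584]
[0.52108906 0.1500706  0.13386909] [-1.00433794  0.1213552  -0.50115316] [-0.00036692 -0.03791317  0.00991424]
True 11.8833 [0.52044165 0.15015622 0.10284007] [-1.27561606 -0.88529709  4.69577763] [-0.04479514  0.10879259 -0.02028711]
```

View pics/s4.png

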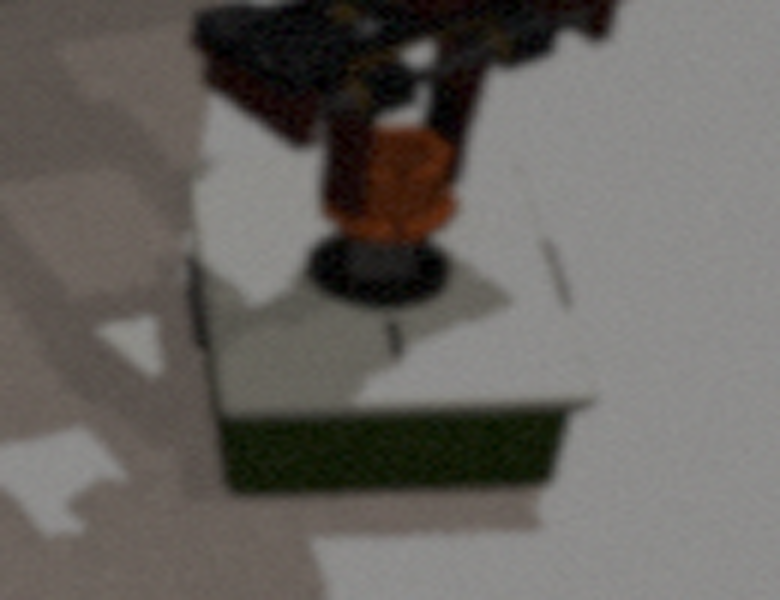

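Run:
```python
from h import *
for i in range(6):
    sleep(0.08); print(current_position().round(4),current_force().round(2),current_torque().round(3))
print(current_joint_pos(), current_finger_gap(),current_clock())
c=capture("wrist"); cv2.imwrite("pics/w5.png",c["image"])
c=capture("top"); cv2.imwrite("pics/t5.png",cv2.resize(c["image"][190:265,165:245],None,fx=7,fy=7,interpolation=cv2.INTER_CUBIC))
```

```text
[0.5204 0.1502 0.1029] [-0.07  0.21  4.74] [-0.002  0.075  0.016]
[0.5204 0.1502 0.1029] [-0.49  0.31  6.08] [-0.    -0.001  0.001]
[0.5204 0.1502 0.1028] [ 0.21 -0.11  5.39] [-0.047  0.017 -0.026]
[0.5205 0.1502 0.1028] [-0.93 -1.23  5.68] [-0.02  -0.019 -0.013]
[0.5205 0.1502 0.1029] [-0.41 -0.12  6.78] [-0.038  0.012  0.003]
[0.5205 0.1502 0.1029] [-0.14  0.34  5.63] [-0.014 -0.002  0.021]
[ 1.53421925e-01  4.16480839e-01  1.76706432e+00 -3.24252611e-05
  9.58295444e-01  1.31406461e+00] 0.04394560024600545 12.3833
```

View pics/w5.png

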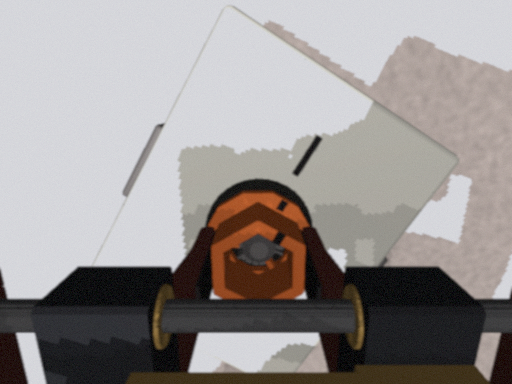

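```bash
cat >> h.py <<'E'
def F(n=3):
    f=[];t=[]
    for i in range(n): f.append(current_force()); t.append(current_torque()); sleep(0.02)
    return np.mean(f,0),np.mean(t,0)
S=np.array([0.5205,0.1502])
E
python3 - <<'E'
from h import *
z=0.1028; phi=-66.5
f,t=F(); print(current_clock(),f.round(2),t.round(3))
for i in range(5):
    phi+=2.5
    r=servo_line([*S,z],Q(np.radians(phi)),rate=0.02,contact_N=8)
    f,t=F(); p=current_position()
    x=Rn.from_quat(current_orientation()).as_matrix()[:2,0]
    print(round(current_clock(),2),r,phi,np.degrees(np.arctan2(x[1],x[0])).round(1),round(z,5),p.round(4),f.round(2),t.round(3))
    z+=np.clip(0.0001*(f[2]-5.5),-.0004,.0004)
E
```

```text
12.5333 [-0.14  0.31  5.19] [-0.031  0.022 -0.016]
12.83 False -64.0 -64.1 0.1028 [0.5208 0.1503 0.103 ] [1.12 0.02 2.82] [ 0.008 -0.054  0.012]
13.13 False -61.5 -61.6 0.10253 [0.5208 0.1503 0.1027] [-0.03  0.5   4.27] [ 0.03   0.017 -0.034]
13.43 False -59.0 -59.1 0.10241 [0.5204 0.1504 0.1024] [0.24 1.4  3.34] [ 0.23   0.075 -0.019]
13.73 False -56.5 -56.6 0.10219 [0.5204 0.15   0.1019] [ 1.17  0.32 -0.57] [-0.008 -0.074  0.001]
14.03 False -54.0 -54.1 0.10179 [0.5203 0.1501 0.1016] [-0.05 -0.39 -0.7 ] [-0.039 -0.056  0.002]
```

Run:
```python
from h import *
r=servo_line([*S,0.092],rate=0.015,contact_N=3)
f,t=F(); print(r,current_clock(),current_position().round(4),f.round(2),t.round(3),current_finger_gap())
```

```text
True 14.5083 [0.5203 0.1501 0.0964] [ 1.02  0.31 -2.39] [ 0.027 -0.166  0.001] 0.04398726713459493
```

Run:
```python
from h import *
f,t=F(6); print(current_clock(),current_position().round(4),f.round(2),t.round(3),current_finger_gap())
x=Rn.from_quat(current_orientation()).as_matrix(); print(x.round(4)[:,2])
c=capture("wrist"); cv2.imwrite("pics/w6.png",c["image"][130:320,150:370].repeat(3,0).repeat(3,1))
c=capture("scene"); cv2.imwrite("pics/s6.png",cv2.resize(c["image"][110:230,230:360],None,fx=6,fy=5,interpolation=cv2.INTER_CUBIC))
```

```text
14.6083 [0.5203 0.1501 0.0964] [ 0.88  0.36 -2.66] [ 0.033 -0.135  0.02 ] 0.04386904500253178
[-5.e-04 -2.e-04 -1.e+00]
```

View pics/w6.png

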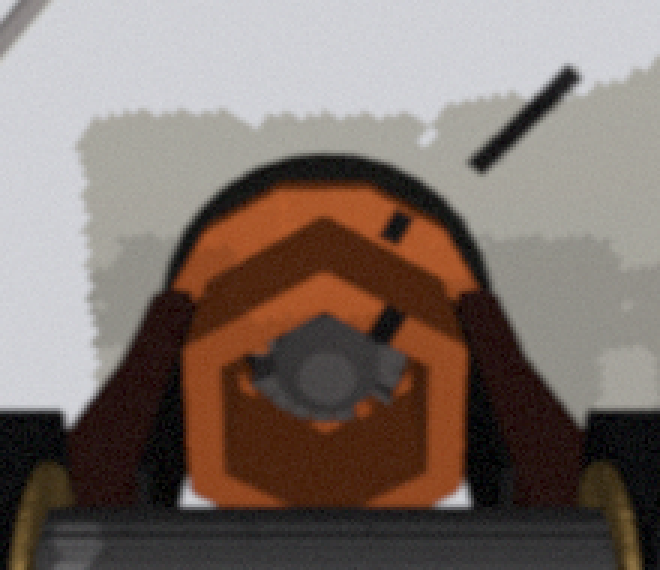

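View pics/s6.png

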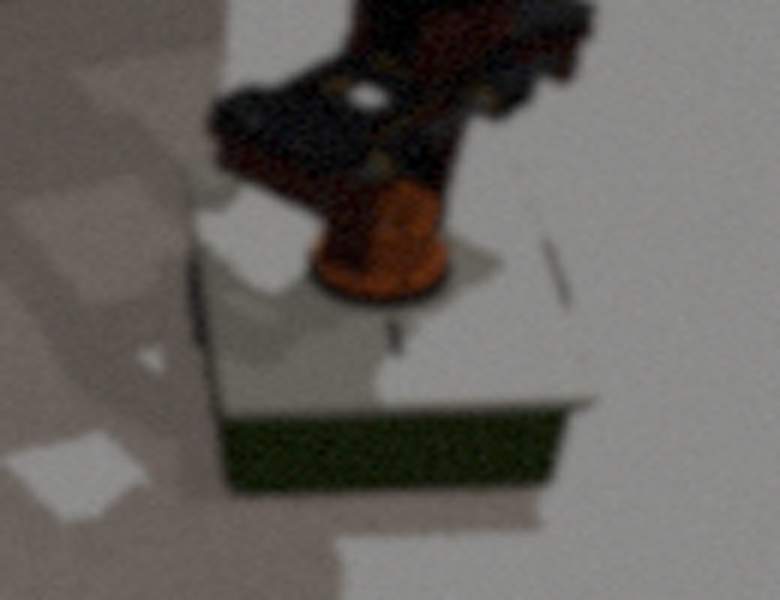

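Run:
```python
from h import *
z=0.0962
for i in range(8):
    r=servo_line([*S,z],rate=0.01,contact_N=5); f,t=F(4); print(r,round(z,4),round(current_clock(),2),current_position().round(4),f.round(2),t.round(3))
    if f[2]>2: break
    z-=0.0004
```

```text
False 0.0962 15.03 [0.5204 0.1502 0.0962] [ 0.24  0.42 -1.27] [-0.01  -0.016  0.007]
False 0.0958 15.34 [0.5205 0.1502 0.0959] [-0.11  0.12 -1.01] [-0.018 -0.026 -0.01 ]
False 0.0954 15.66 [0.5205 0.1502 0.0954] [-0.22  0.47 -0.67] [-0.034 -0.01   0.004]
False 0.095 15.97 [0.5206 0.1502 0.0951] [-0.1   0.36  0.2 ] [-0.027 -0.009 -0.018]
False 0.0946 16.29 [0.5206 0.1502 0.0949] [-0.76 -0.14  4.81] [-0.024  0.189 -0.007]
```

```bash
cat > cw.py <<'E'
from h import *
import sys,json
phi,z,n,st=map(float,sys.argv[1:5])
for i in range(int(n)):
    phi-=st; z-=0.00005*st
    r=servo_line([*S,z],Q(np.radians(phi)),rate=0.02,contact_N=10)
    f,t=F(); p=current_position()
    x=Rn.from_quat(current_orientation()).as_matrix()[:2,0]
    print(round(current_clock(),2),r,phi,np.degrees(np.arctan2(x[1],x[0])).round(1),round(z,5),p.round(4),f.round(2),t.round(3))
    if r or abs(t[2])>0.5 or abs(f[2])>12: print("STOP"); break
    z+=np.clip(0.00008*(f[2]-2),-.0003,.0003)
print(phi,z)
E
python3 cw.py -54 0.0947 5 4
```

```text
16.59 False -58.0 -57.9 0.0945 [0.5207 0.1503 0.0947] [-0.41  0.49  4.64] [ 0.009  0.143 -0.027]
16.89 False -62.0 -61.9 0.09451 [0.5206 0.1502 0.0945] [-0.43  0.07  3.68] [ 0.033  0.022 -0.029]
17.19 False -66.0 -65.8 0.09445 [0.5205 0.1502 0.0944] [-0.06  0.04  2.26] [-0.02   0.03  -0.028]
17.49 False -70.0 -69.8 0.09427 [0.5204 0.1502 0.0942] [ 0.03 -0.39  2.19] [-0.021  0.074 -0.003]
17.79 False -74.0 -73.8 0.09408 [0.5203 0.1502 0.094 ] [-0.76  0.29  1.56] [-0.041  0.165  0.027]
-74.0 0.0940463475296036
```

```bash
python3 cw.py -74 0.09405 8 4
```

```text
18.09 False -78.0 -77.8 0.09385 [0.5204 0.1502 0.0938] [-0.94 -0.78  2.33] [ 0.     0.135 -0.016]
18.39 False -82.0 -81.8 0.09368 [0.5205 0.1502 0.0936] [-0.82 -0.36  0.63] [ 0.018  0.075 -0.004]
18.69 False -86.0 -85.8 0.09337 [0.5206 0.1502 0.0934] [-0.07  0.3   1.71] [ 0.025  0.077 -0.025]
18.99 False -90.0 -89.8 0.09314 [0.5206 0.1502 0.0932] [-0.17 -0.29  1.7 ] [0.063 0.073 0.028]
19.29 False -94.0 -93.8 0.09292 [0.5205 0.1502 0.093 ] [-0.4  -0.08  2.36] [ 0.037  0.068 -0.021]
19.59 False -98.0 -97.8 0.09275 [0.5205 0.1502 0.0928] [-0.17 -0.25  2.61] [ 0.054  0.116 -0.012]
19.89 False -102.0 -101.8 0.0926 [0.5205 0.1502 0.0926] [-0.79  0.39  2.18] [ 0.083  0.05  -0.019]
20.19 False -106.0 -105.8 0.09241 [0.5207 0.1502 0.0925] [-0.87 -0.16  3.22] [ 0.071  0.102 -0.059]
-106.0 0.09251056285146672
```

```bash
sed -i 's/f,t=F()/f,t=F(8)/; s/abs(t\[2\])>0.5/abs(t[2])>0.09/' cw.py; python3 cw.py -106 0.0925 4 2.5
```

```text
20.57 False -108.5 -108.4 0.09237 [0.5208 0.1502 0.0925] [-0.02  0.04  4.01] [ 0.005  0.048 -0.023]
20.96 False -111.0 -110.9 0.09241 [0.5207 0.1502 0.0925] [ 0.42 -0.4   4.66] [-0.008  0.01  -0.061]
21.34 False -113.5 -113.4 0.0925 [0.5206 0.1502 0.0925] [ 0.21 -0.3   3.95] [ 0.026 -0.051 -0.067]
21.73 False -116.0 -115.9 0.09253 [0.5205 0.1502 0.0925] [0.19 0.06 4.  ] [ 0.064 -0.03  -0.067]
-116.0 0.09268925432466472
```

Run:
```python
from h import *
c=capture("wrist"); cv2.imwrite("pics/w7.png",c["image"][130:320,150:370].repeat(3,0).repeat(3,1))
P=cloud(c).reshape(-1,3); k=P[(np.linalg.norm(P[:,:2]-S,axis=1)<.03)]
for lo,hi in((.076,.082),(.082,.087),(.0865,.094),(.112,.125)):
    q=k[(k[:,2]>lo)&(k[:,2]<hi)]; print(lo,len(q),np.median(q[:,2]) if len(q) else None)
lid=P[(np.linalg.norm(P[:,:2]-S,axis=1)<.08)&(abs(P[:,2]-.08)<.003)]; print("lid",np.median(lid[:,2]))
c=capture("scene"); cv2.imwrite("pics/s7.png",cv2.resize(c["image"][110:230,230:360],None,fx=6,fy=5,interpolation=cv2.INTER_CUBIC))
print(current_clock(),current_finger_gap(),current_force())
```

```text
0.076 1 0.08192247298539068
0.082 302 0.08419332916792563
0.0865 1870 0.08998745157797616
0.112 4166 0.11954051055462059
lid 0.08086795273084546
21.825 0.04402945346861735 [0.1455566  0.48519236 4.45522801]
```

View pics/w7.png

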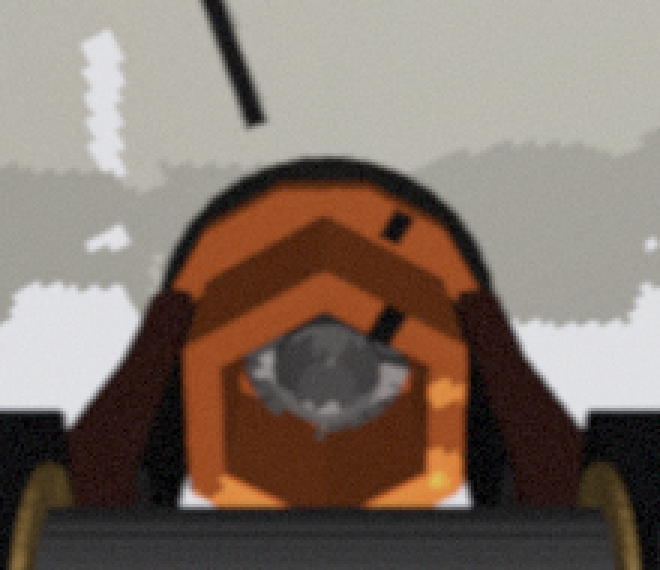

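View pics/s7.png

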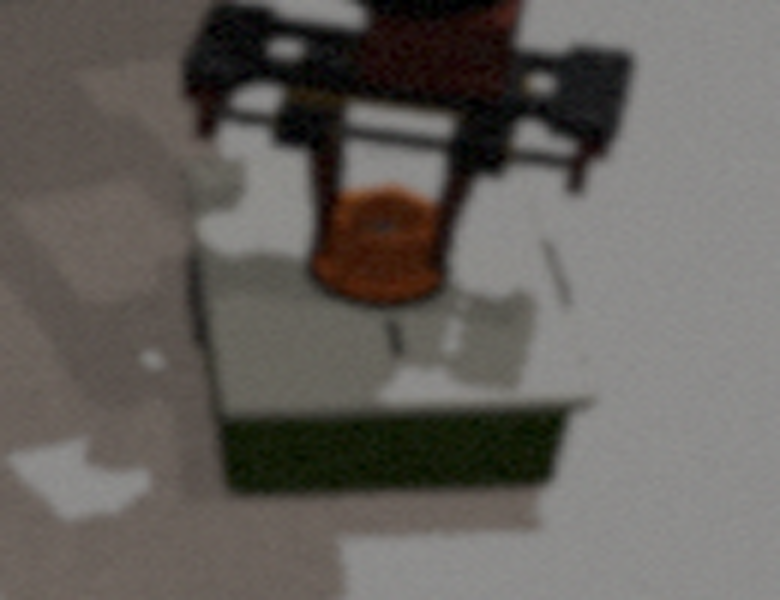

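Run:
```python
from h import *
move_gripper(0.075); print(current_finger_gap(),current_force(),current_clock())
servo_line([*S,0.20],rate=0.1); print(current_clock())
phi=np.radians(-65)
servo_line(view([*S,0.09],phi,0.25),Q(phi)); sleep(0.1)
c=capture("wrist"); cv2.imwrite("pics/w8.png",c["image"])
P=cloud(c).reshape(-1,3); r=np.linalg.norm(P[:,:2]-S,axis=1); k=P[r<.031]
lid=P[(r>.04)&(r<.065)&(abs(P[:,2]-.08)<.004)]; print("lid",np.median(lid[:,2]))
def plane(q):
    A=np.c_[q[:,:2]-S,np.ones(len(q))]
    for _ in range(3):
        s=np.linalg.lstsq(A,q[:,2],rcond=None)[0]; g=abs(A@s-q[:,2])<.0012; A=A[g];q=q[g]
    return s,len(q)
pl=plane(lid); print("lid",pl)
for lo,hi in((.086,.093),(.115,.123)):
    q=k[(k[:,2]>lo)&(k[:,2]<hi)]; s=plane(q); print(s, "rel tilt",s[0][:2]-pl[0][:2],"height over lid",s[0][2]-pl[0][2], cv2.minEnclosingCircle(q[:,:2].astype(np.float32)))
    if lo>.1: print(hexfit(q[:,:2]))
print(current_clock())
c=capture("top"); print([(s["xy"],round(s["conf"],2)) for s in spot_in("top","jar")][:1],[(s["xy"]) for s in spot_in("top","case")][:1],[(s["xy"]) for s in spot_in("top","beaker")][:1])
c=capture("scene"); cv2.imwrite("pics/s8.png",cv2.resize(c["image"][110:230,230:360],None,fx=6,fy=5,interpolation=cv2.INTER_CUBIC))
```

```text
0.07513973988518526 [ 0.88158994 -0.46392099 -1.01569246] 22.4917
23.7167
lid 0.08082524862834742
lid (array([0.0005512 , 0.00110673, 0.08081712]), 6199)
(array([-0.00804137, -0.00026084,  0.08988965]), 597) rel tilt [-0.00859257 -0.00136757] height over lid 0.00907252819381811 ((0.5204045176506042, 0.15167078375816345), 0.030128946527838707)
(array([ 0.00065241, -0.00166658,  0.11969895]), 723) rel tilt [ 0.00010121 -0.00277331] height over lid 0.03888182169892679 ((0.5200368165969849, 0.15186582505702972), 0.02486833557486534)
(np.float64(0.13233704261276788), np.float64(4.5), array([0.0444467 , 0.04401312, 0.04387723]), array([0.51989405, 0.15164521]))
24.9083
[([117.3, 175.6], 0.95)] [[239.9, 157.3]] [[362.1, 181.4]]
```

View pics/w8.png

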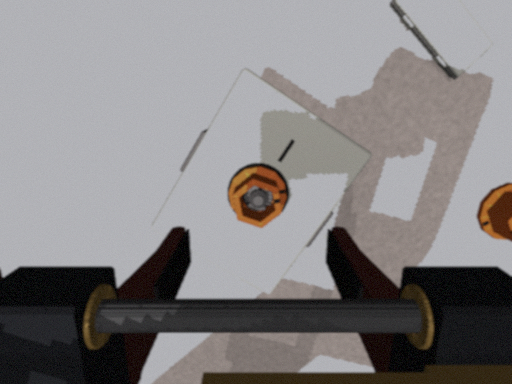

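View pics/s8.png

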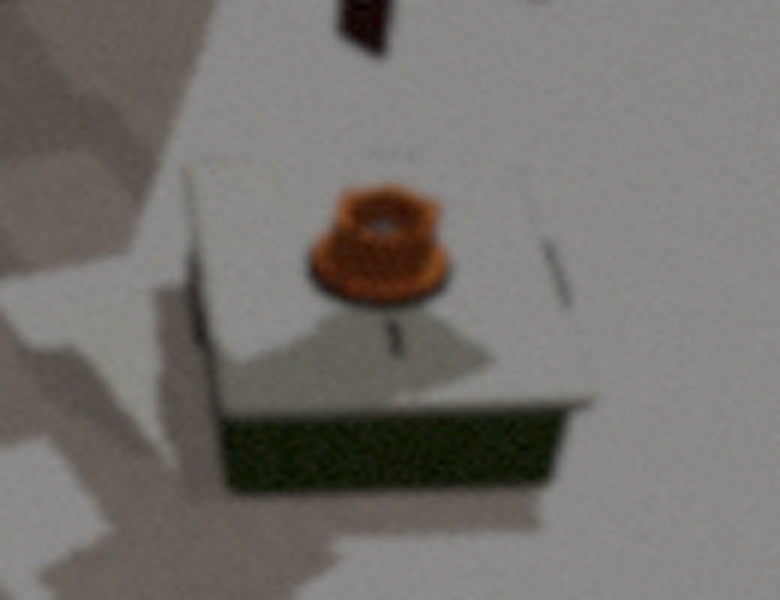

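```bash
python3 -c "
from h import *
print(current_force(),current_qvel().round(4),current_clock()); close_job()"
```

```text
[-0.2368968  -0.23375067  0.38769184] [ 0.0003 -0.0008 -0.     -0.0004  0.0008 -0.0007] 25.1583
the job is handed in; nothing more can be done
```

The orange nut is threaded on the fitting with its flange down on the gasket. I released it, backed the arm clear and handed the job in at about 25 s; no verdict was reported.

**What I did**
- **Pick:** I took the middle of the three orange nuts. The wrist camera measured its flange at about 60 mm, its hex at 44 mm across flats and its height at 36 mm. The other two were larger.
- **Place:** I set it on the ridge ends, mark in line with the lid line, pressing with about 6 N.
- **Back off:** After about 10 degrees anticlockwise the upward force vanished. At 12.5 degrees I lowered it about 8 mm into the gaps.
- **Do up:** I turned it 62 degrees clockwise. It stopped sinking after about 52 degrees, and twisting torque held near 0.07 N m for the last few degrees. Vertical force stayed below about 5 N.

**Last checks, after release**
- **Height and level:** The flange top is 9.1 mm and the hex top 38.9 mm above the lid, against 9.0 and 39.0 mm expected when home. Tilt is 0.003 rad from the hex top and 0.009 rad from the flange, with 0.04 rad allowed.
- **Bystanders:** The case and the beaker show in the top camera where they were at the start. The jar's detected position is about 4 pixels off its first reading. Nothing went near it, so I put that down to detector scatter, but I did not look further.

**What disagreed**
- The wrist-camera centre of the nut came out about 1.5 mm from the seat centre I had measured earlier. That is within the 2 mm calibration, and the pilot allows only about 1 mm of play.
- While lowering into the gaps, the force on the tool briefly read about 2 N downward. It went away as I lowered further.
- The arm's own height reading put the nut about 0.5 mm above home. The depth images put it at home.

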